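Seat a rail in the doweling jig and screw the hold-down clamp onto it

ROBOT

A 6-joint arm with a two-finger parallel gripper is mounted at the origin on the work surface. World frame = base frame: x ahead of the robot, y to its left, z up, the work surface at z = 0. Lengths are in m, angles in rad, forces in N, time in s.
With the tool pointing down it reaches from about 0.225 to 0.875 m from the base axis. Payload 3.4 kg.
Tool frame: the origin (TCP) lies between the finger pads; the fingertips stand 14 mm ahead of it and the grasp point (between the pads) lies 5 mm behind it; z points along the fingers, y is the direction in which the jaws open and shut (so a half turn about z gives the same grasp; the last joint's range is limited). The gripper opens to 85 mm and grips with 20 to 120 N. Pads are 22 mm wide; open, the fingers measure 114 mm over their backs; the gripper's body (76 mm by 85 mm) begins 54 mm behind the grasp point. The pads swing forward as they close: fully open they stand 13 mm farther back than shut.
Start: joints at [1.009, 0.276, 1.505, -0, 1.361, -0.121], TCP at [0.245, 0.52, 0.245] pointing down, gripper open.
Joint ranges: [-2.89, 2.89], [-0.75, 2.08], [0.22, 2.7], [-1.18, 4.32], [0.11, 2.71], [-2.7, 2.7]. Speed limits (rad/s): [2.57, 2.57, 3.14, 3.14, 3.14, 3.14].

INTERFACE

Orientations are given as a unit quaternion [w, x, y, z].
In Python, from rig import manip, get_image, job gives the robot as it stands. The module is installed in compiled form; this text tells all that it offers.
- The arm moves only by the tool step_arm, never from a script. Its argument "moves" is one flat list of numbers, 5 for each row, row after row: the shift along the tool's x, y, z as a fraction of full scale, then the turn about the tool's z as a fraction of full scale, then the gripper's target within -1 to 1 (shut at 1, half-way at 0, fully open at -1). In form: [dx, dy, dz, twist, hand, dx, dy, dz, twist, hand, ...]. A call has 1 to 5 rows; each row is the pose to reach, as a shift and turn from the pose commanded when the call began, along the tool's axes at that moment, turning the shorter way round; what a row does not reach only later rows make up. Full scale, the value 1, is 500 mm for a shift and pi rad for a turn. A row lasts 1/10 s, in which the tool goes at most 50 mm and 8.59 degrees, less where a joint would pass 70% of its speed; a pose out of reach is approached as far as the arm can. A call with a number of a shift or a turn outside -1 to 1 is refused whole. A call with a gripper value outside its range is refused whole. The fingers move at their own pace and stop on an object; "force" is the grip in N (left out, the last holds). Time passes only in rows, so rows that repeat a pose let the fingers close. It gives the time, the measured TCP pose, the force and the opening at its end, in the units of the state.
- manip.get_state(): the state, without advancing time (a new reading comes with each control period).
- get_image(name): name is "scene" or "top" or "wrist"; returns a dict with "frame" (480x640x3 uint8, blue, green, red), "fx", "fy", "cx", "cy" (pixels), "rvec" (rotation vector, rad) and "tvec" (3), from world to camera coordinates, as OpenCV has them; the wrist camera has in their place "T_tool_cam" (4x4, takes a point from camera to tool coordinates, whose origin is the TCP and whose axes are the flange's). Camera axes: x right, y down, z forward; pixel columns grow to the right and rows downward; lengths in m; the calibration is good to about 2 mm. A picture is of the moment at which its call begins: read the wrist's pose just before it. There is no depth.
- job.sign_off(): hands the job in, once; it reports no verdict.
The state is a dict: "clock": time; "qpos": joint angles; "qd": joint speeds; "effort": joint torques, N m; "position": TCP position; "ee_rot": TCP orientation; "contact_force": force on the tool from outside, world axes, zero at the start; "moment": the same for the moment, N m; "width": finger opening in m.
Only numpy, scipy, OpenCV 4.12 (cv2) and the standard library are available. Lean on these libraries where they do the work, as an engineer would, in place of code of your own. Each camera call takes 0.05 s, during which the arm holds its last target. There are 200 camera calls.

TASK

Slide the loose pine rail fully home in the jig's corner, its long side along the wooden back fence and its end against the aluminium drill-guide block, without ramming it. Then wind the black knob of the blue hold-down clamp clockwise, letting your grip go down with it so that you neither pull up nor lean on the screw, until the rubber foot bears on the rail; nip it up about an eighth of a turn more, firm but not crushing the soft pine. Let go, with the rail still home, and leave the square, tape measure and jar alone.

Things in the scene. Friction and masses are not known exactly. Their poses are not given: they have to be found in the camera images.
- jig: doweling jig screwed to the bench: dark plywood base 180 x 315 x 18 mm (jig x -75 to 105, y -205 to 110) with a blue hold-down clamp. Origin on the bench, under the clamp's screw axis; z up. The clamp's column is 34 x 30 mm at jig x 70, y 0
- clamp_arm: blue arm of the clamp, 30 mm wide, from the column (jig x 87) over the screw axis to jig x -23, 92 to 137 mm above the bench. Its frame is the jig's frame while unloaded; it springs up or down 1 mm per 16 N of push or pull along the screw, so once the foot bears, turning lifts the arm and the knob hardly sinks any more
- fence: fixed brown wooden back fence along jig y, 190 long (jig y -140 to 50), 16 thick, 18 high on the base; its front face is at jig x +20. Its frame is the jig's frame
- guide: fixed aluminium drill-guide end block, 64 (x) x 30 (y) x 40 high on the base, two bushes in it; its face toward the rail is at jig y +60 and spans jig x -28 to 36. Its frame is the jig's frame
- corner (a point): the jig's corner on the top of the base (18 mm above the bench), where the planes of the fence's face and the guide block's face meet: jig x 20, y 60. Axes as the jig's
- knob: black round knurled knob, 44 mm diameter, 30 high, on a steel screw with a 27 mm rubber foot at its lower end. Origin on the axis at the knob's underside. Clockwise from above lowers it all 12 mm a turn; it stays where left. Turning it takes 0.12 Nm while free, 0.3 to 0.5 Nm at 25 N on the rail. The foot turns with it; its underside is 118 to 122 mm below the origin: the rubber varies
- knob_mid (a point): middle of the knob on its axis, 15 mm above its underside and 15 mm below its top; at least 20 mm of bare screw stay free below the knob
- rail: loose pine rail 40 (x) x 220 (y) x 22 mm (z), 0.08 to 0.17 kg, lying on the jig's base, short of fence and guide. Origin at the centre of its underside; long axis y, its +y end goes to the guide, its +x side to the fence. Home, its centre is at jig x 0, y -50, under the foot
- rail_end (a point): bottom corner of the rail between its +x side and its +y end; home, it is at corner
- square: bystander: try square with a wooden stock 110 x 18 x 18 mm along x and a steel blade 150 mm long toward y. Origin under the stock's middle
- tape: bystander: yellow tape measure 66 x 36 x 62 mm high. Origin at the centre of its underside
- jar: bystander: glass jar with an orange lid, 72 mm diameter, 95 high. Origin at the centre of its underside
Mind the look-alikes: they are no part of the job. Of the things like the rail, leave any that is pink or yellow; of the rest the smaller one is meant.

How it is judged:
On the way, in this order (a step that is already met when the one before it is completed fails the run):
1. the rail is home in the corner (x of rail_end in the frame of corner above -0.002 m and y of rail_end in the frame of corner above -0.002 m and angle between the y axis of rail and the y axis of jig, either way round below 0.02 rad), for 0.2 s.
2. the foot bears firmly on the rail, which is still home (all of step 1 and contact force between knob and rail above 12 N), for 0.2 s.
At the end, for the whole second after the job is handed in: The rail lies home: its end corner within 2 mm of the jig's corner along both the fence and the guide, its long axis within 0.02 rad of the jig's. It is at rest, held by the clamp's foot with over 12 N (all of step 2 and linear speed of rail below 0.01 m/s); the robot touches nothing.
It fails at once if the rail is crushed: the foot presses on it with over 50 N (contact force between knob and rail above 50 N).
It fails at once if the screw is pulled up or leaned on: the clamp's arm springs over 1 mm (16 N) while the foot is clear of the rail (distance of clamp_arm from where it was at the start of the episode above 0.001 m and contact force between knob and rail below 1 N).
It fails at once if the rail is rammed against the fence or the guide with over 40 N (contact force between rail and fence above 40 N or contact force between rail and guide above 40 N).
It fails at once if the rail is tipped up (angle between rail's own z axis and vertical above 0.2 rad).
It fails at once if the square, tape measure or jar is moved over 15 mm (distance of any of square, tape, jar from where it was at the start of the episode above 0.015 m).
It also fails if it takes over 72 s, if anything falls off the work surface, if the arm or the gripper's body presses on something with over 40 N, if the wrist force passes 120 N, or if a joint passes its speed limit or range.

## Working session

There is one attempt and no reset: what is moved stays moved. The work goes in short steps, Python scripts to look and compute and a tool call to move; the robot and the scene stay as the last step left them, time stands still between calls to the robot, and variables do not carry over. Pictures are saved under pics/ and viewed, about 8 in all and at most 12, crops included, and the job is handed in when it is done.

Besides the shell and the picture viewer there is one more tool, called after "Emit:" as name(argument=value, ...), one argument or row to a line, values as JSON. step_arm: Moves the arm, as the interface text tells. Its arguments: {"type":"object","properties":{"moves":{"type":"array","items":{"type":"number","minimum":-1,"maximum":1}},"force":{"type":"number"}},"required":["moves"]}

```bash
mkdir -p pics; python3 - <<'E'
from rig import manip,get_image
import cv2,numpy as np,pickle
print(manip.get_state())
d={}
for n in("scene","top"):
    i=get_image(n);d[n]=i;cv2.imwrite(f"pics/{n}0.png",i["frame"])
    R=cv2.Rodrigues(np.array(i["rvec"]))[0];print(n,i["fx"],i["cx"],i["cy"],(-R.T@np.array(i["tvec"]).ravel()),R.round(3).tolist())
pickle.dump(d,open("d.pkl","wb"))
E
```

```text
{'clock': 0.0, 'qpos': array([ 1.00902559e+00,  2.76595319e-01,  1.50614175e+00, -2.21320575e-05,
        1.36067731e+00, -1.21010488e-01]), 'qd': array([-1.17468228e-03, -3.65749720e-04, -9.92384522e-04, -9.89319426e-05,
       -9.72997841e-04,  3.78081777e-04]), 'effort': array([ 2.46424488e-04, -4.16778266e+01, -2.45808005e+01, -2.24409346e-04,
        1.06468305e-02, -6.06002928e-06]), 'position': array([0.24505932, 0.51961107, 0.24443606]), 'ee_rot': array([-2.94758609e-04,  2.18598219e-01,  9.75814526e-01, -8.61919185e-04]), 'contact_force': array([-0.51231803,  0.53105229,  0.71947393]), 'moment': array([-0.0484295 ,  0.05362648,  0.04117102]), 'width': 0.08534720805029795}
scene 479.2856310040876 316.5978109088947 232.41804252854197 [1.50123692 0.00796757 0.88038501] [[-0.028, 1.0, 0.012], [0.604, 0.027, -0.796], [-0.796, -0.015, -0.605]]
top 442.99099120551796 325.7763946695704 243.27185035571887 [ 0.39408654 -0.02773551  1.01240784] [[-0.019, -0.999, -0.027], [-0.986, 0.023, -0.167], [0.167, 0.023, -0.986]]
```

View pics/scene0.png

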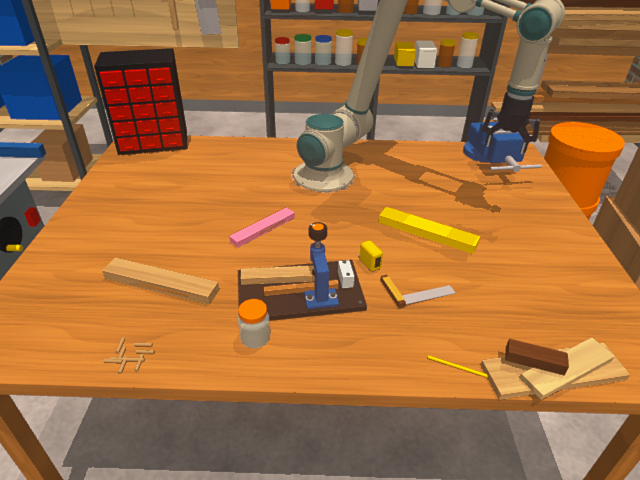

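View pics/top0.png

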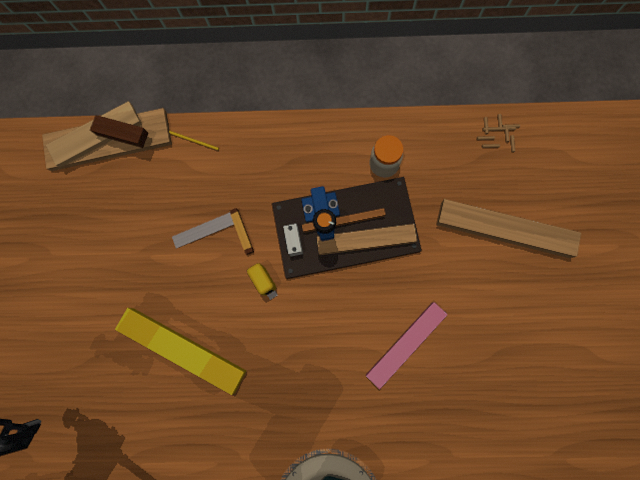

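The rail candidates in the top view are the pine bar on the jig (368,239), a larger pine bar (508,228), a pink one (406,345) and a yellow one (180,350). The one on the jig is the smaller pine, so I choose it and check it in a close crop. The knob is at (324,221).

```bash
python3 - <<'E'
import cv2,pickle
d=pickle.load(open("d.pkl","rb"))
f=d["top"]["frame"][170:290,265:425];cv2.imwrite("pics/c1.png",cv2.convertScaleAbs(cv2.resize(f,None,fx=5,fy=5,interpolation=cv2.INTER_CUBIC),alpha=1.6,beta=15))
E
```

```text
(no output)
```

View pics/c1.png

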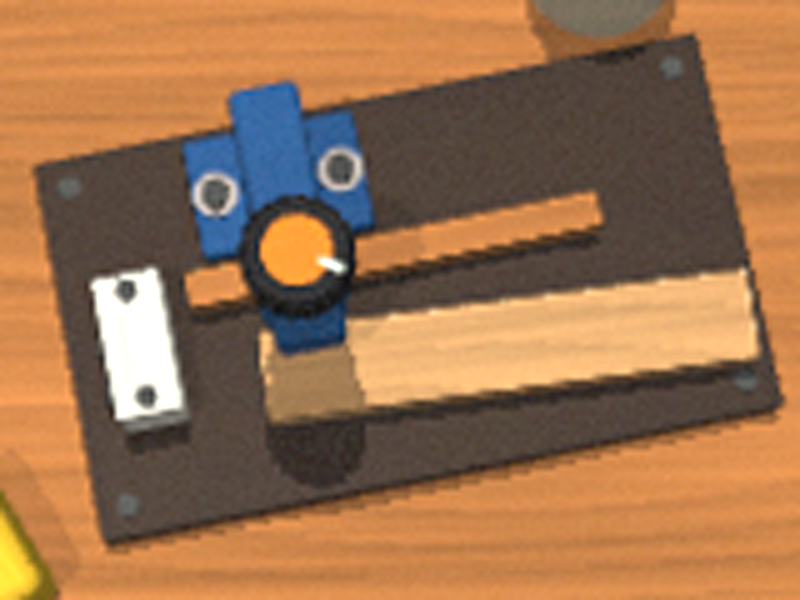

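```bash
cat > h.py <<'E'
import numpy as np,cv2,pickle
from scipy.optimize import least_squares
def cam(i):
    K=np.array([[i["fx"],0,i["cx"]],[0,i["fy"],i["cy"]],[0,0,1.]]);return K,np.array(i["rvec"]).ravel(),np.array(i["tvec"]).ravel()
def proj(i,P):
    K,r,t=cam(i);return cv2.projectPoints(np.array(P,float).reshape(-1,3),r,t,K,None)[0].reshape(-1,2)
def back(i,uv,z):
    K,r,t=cam(i);R=cv2.Rodrigues(r)[0];o=-R.T@t;out=[]
    for u,v in np.array(uv,float).reshape(-1,2):
        d=R.T@np.linalg.inv(K)@[u,v,1];out.append(o+d*(z-o[2])/d[2])
    return np.array(out)
def crop(uv,x0,y0,s): return (np.array(uv,float)+.5)/s-.5+[x0,y0]
def fit(w,l):  # rigid 2d world from local
    w=np.array(w)[:,:2];l=np.array(l,float)
    f=lambda p:(np.c_[np.cos(p[2])*l[:,0]-np.sin(p[2])*l[:,1],np.sin(p[2])*l[:,0]+np.cos(p[2])*l[:,1]]+p[:2]-w).ravel()
    s=least_squares(f,[.5,0,0.1]);return s.x,s.fun.reshape(-1,2)
def Rz(a): return np.array([[np.cos(a),-np.sin(a)],[np.sin(a),np.cos(a)]])
E
python3 - <<'E'
from h import *
np.set_printoptions(precision=4,suppress=True)
d=pickle.load(open("d.pkl","rb"));t=d["top"]
c=lambda p:crop(p,265,170,5)
J,r=fit(back(t,c([[37,165],[695,36],[781,405],[108,546]]),.018),[[.105,.11],[.105,-.205],[-.075,-.205],[-.075,.11]])
print(J,r)
w=back(t,c([[262,335],[748,270],[758,358],[268,420]]),.040)
R_,r=fit(w,[[.02,.11],[.02,-.11],[-.02,-.11],[-.02,.11]]);print(R_,r)
print("rail in jig",Rz(J[2]).T@(R_[:2]-J[:2]),R_[2]-J[2])
for n,p in(("guide top +x+y",back(t,c([[92,280]]),.058)),("guide top",back(t,c([[157,267],[183,410]]),.058)),("fence",back(t,c([[603,195],[603,228]]),.036))):
    print(n,(p[:,:2]-J[:2])@Rz(J[2]))
for z in np.arange(.14,.24,.02):
    p=back(t,c([[298,255]]),z)[0]; print(z,(p[:2]-J[:2])@Rz(J[2]))
# scene prediction
print(proj(d["scene"],[[J[0],J[1],z] for z in(.15,.17,.19,.21,.23)]))
print("jar,tape base", back(t,[[385,165]],.0))
E
python3 - <<'E'
import cv2,pickle
f=pickle.load(open("d.pkl","rb"))["scene"]["frame"][215:345,230:390];cv2.imwrite("pics/c2.png",cv2.resize(f,None,fx=4.6,fy=4.6,interpolation=cv2.INTER_CUBIC))
E
```

```text
[ 0.577  -0.0062  0.1786] [[-0.0005  0.0018]
 [ 0.0017 -0.0012]
 [-0.0012 -0.0029]
 [ 0.0001  0.0022]]
[ 0.5671 -0.0952  0.1061] [[ 0.0008  0.0016]
 [-0.0002  0.0004]
 [-0.     -0.0015]
 [-0.0006 -0.0005]]
rail in jig [-0.0256 -0.0858] -0.07252979965261105
guide top +x+y [[0.0371 0.0896]]
guide top [[ 0.0371  0.0603]
 [-0.0279  0.061 ]]
fence [[ 0.034  -0.1424]
 [ 0.0191 -0.1391]]
0.14 [ 0.0114 -0.0006]
0.16 [ 0.007  -0.0003]
0.18 [ 0.0025 -0.0001]
0.19999999999999998 [-0.002   0.0002]
0.21999999999999997 [-0.0065  0.0005]
[[317.9233 241.6503]
 [318.0374 235.1984]
 [318.1539 228.6112]
 [318.2729 221.8844]
 [318.3944 215.0135]]
jar,tape base [[ 0.7514 -0.1483  0.    ]]
```

View pics/c2.png

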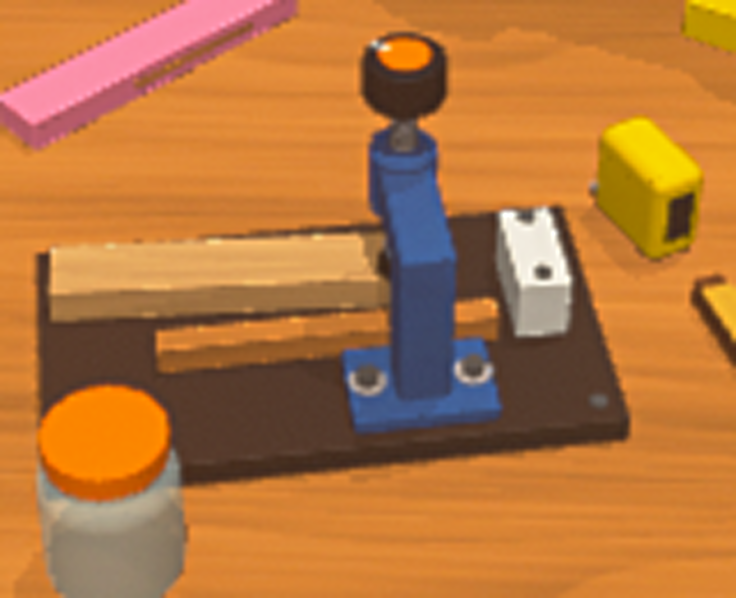

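The knob top is at about z 0.196, so its underside is near 0.166 and the foot sits roughly 6 mm above the rail. The rail needs about +18 mm toward the fence, +38 mm toward the guide and +0.07 rad. I'll push it with the shut fingers, starting with the transit.

Emit:
step_arm(
  moves=[-0.07,-0.065,0,0.03,1,-0.145,-0.13,0,0.06,1,-0.22,-0.2,0,0.09,1,-0.295,-0.265,0,0.12,1,-0.37,-0.33,0,0.15,1],
  force=40,
)

```text
clock: 0.6
position: [0.3421, 0.2905, 0.245]
ee_rot: [-0.0, 0.442, 0.897, -0.0]
contact_force: [1.2, 0.2, 0.3]
width: 0.0121
```

```bash
cat > s.py <<'E'
import sys
from h import *
from rig import manip
from scipy.spatial.transform import Rotation as Ro
np.set_printoptions(precision=4,suppress=True)
J=np.array([.577,-.0062,.1786])
s=manip.get_state();q=s["ee_rot"];R=Ro.from_quat([q[1],q[2],q[3],q[0]]).as_matrix()
p=s["position"];yaw=np.degrees(np.arctan2(R[1,1],R[0,1]))
print("t",s["clock"],"p",p,"jig",Rz(J[2]).T@(p[:2]-J[:2]),"yaw",yaw,"q1,q6",s["qpos"][[0,5]],"F",s["contact_force"],"M",s["moment"],"w",s["width"],"tilt",R[2])
if len(sys.argv)>1: # target jig x y, world z, yaw deg
    a=list(map(float,sys.argv[1:5]));w=np.r_[Rz(J[2])@a[:2]+J[:2],a[2]]
    print("move",R.T@(w-p)/.5,"twist",-(a[3]-yaw)/180)
E
python3 s.py -.08 -.11 .2 10.2
```

```text
t 0.6 p [0.3421 0.2905 0.245 ] jig [-0.1785  0.3337] yaw 37.57379974581643 q1,q6 [ 0.5489 -0.1068] F [1.1657 0.159  0.2648] M [-0.0401  0.0031  0.0304] w 0.01212023714638984 tilt [-0.0001 -0.0003 -1.    ]
move [-0.8788 -0.2327  0.0902] twist 0.15207666525453573
```

Emit:
step_arm(
  moves=[-0.09,-0.025,0,0.03,1,-0.18,-0.05,0,0.06,1,-0.27,-0.075,0,0.09,1,-0.36,-0.095,0,0.12,1,-0.45,-0.12,0,0.152,1],
)

```text
clock: 1.1
position: [0.4327, 0.076, 0.2452]
ee_rot: [-0.0, 0.642, 0.767, 0.0]
contact_force: [1.4, 0.4, -0.2]
width: -0.0002
```

```bash
python3 s.py -.08 -.11 .15 10.2
```

```text
t 1.1 p [0.4327 0.076  0.2452] jig [-0.1274  0.1065] yaw 10.144425005594547 q1,q6 [ 0.0149 -0.1623] F [ 1.3626  0.3812 -0.2133] M [ 0.0398 -0.0027 -0.0011] w -0.00022589118630035395 tilt [ 0.0003  0.0003 -1.    ]
move [-0.4329  0.0955  0.1903] twist -0.000308749968919179
```

Emit:
step_arm(
  moves=[-0.09,0,0,0,1,-0.18,0.02,0.03,0,1,-0.27,0.05,0.08,0,1,-0.36,0.075,0.13,0,1,-0.433,0.095,0.19,0,1],
)

```text
clock: 1.6
position: [0.5177, -0.1256, 0.1529]
ee_rot: [0.001, 0.641, 0.768, 0.0]
contact_force: [1.6, -0.8, 0.1]
width: 0.0005
```

Emit:
step_arm(
  moves=[0,0,0.07,0,1,0,0,0.14,0,1,0,0,0.2,0,1,0,0,0.222,0,1,0,0,0.222,0,1],
)

```text
clock: 2.1
position: [0.5152, -0.1227, 0.0407]
ee_rot: [-0.002, 0.64, 0.768, -0.001]
contact_force: [0.4, -0.9, 0.7]
width: -0.0004
```

```bash
python3 s.py -.062 -.11 .039 10.2;python3 - <<'E'
from rig import get_image
import cv2,pickle
i=get_image("top");pickle.dump(i,open("t1.pkl","wb"))
f=i["frame"][170:290,265:425];cv2.imwrite("pics/c3.png",cv2.convertScaleAbs(cv2.resize(f,None,fx=5,fy=5,interpolation=cv2.INTER_CUBIC),alpha=1.6,beta=15))
E
```

```text
t 2.1 p [ 0.5152 -0.1227  0.0407] jig [-0.0815 -0.1037] yaw 10.386129352998568 q1,q6 [-0.3653 -0.5466] F [ 0.3876 -0.9004  0.6743] M [-0.0162  0.0122 -0.0096] w -0.00036792956781290056 tilt [ 0.0022 -0.0034 -1.    ]
move [-0.0127  0.039   0.0032] twist 0.0010340519611031576
```

View pics/c3.png

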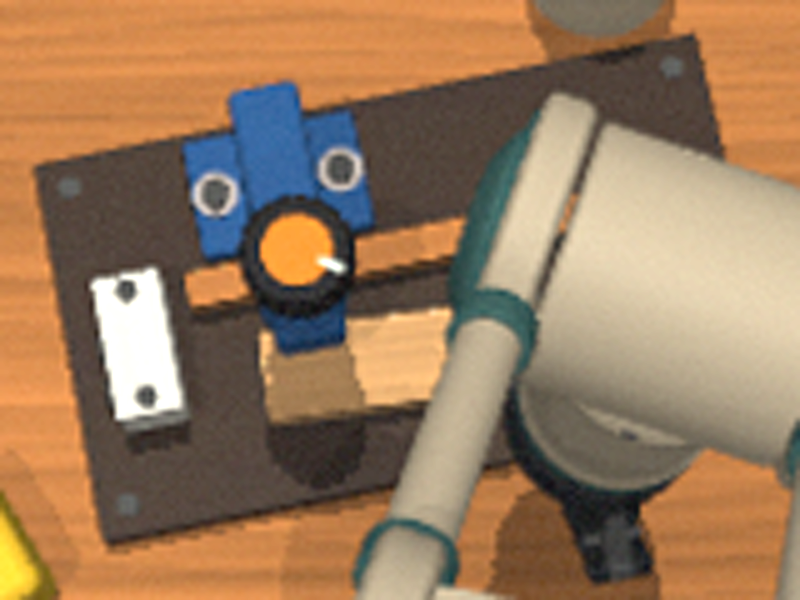

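The image shows the rail still in its original place, with the near end visible at (262–450, 330–420) and the arm hiding the rest. Next is the slow push toward the fence.

Emit:
step_arm(
  moves=[0,0.01,0,0,1,0,0.02,0,0,1,0,0.03,0,0,1,0,0.038,0,0,1,0,0.046,0,0,1],
)

```text
clock: 2.65
position: [0.5393, -0.119, 0.0427]
ee_rot: [0.0, 0.64, 0.768, -0.0]
contact_force: [-1.9, -0.3, 2.6]
width: 0.0
```

Emit:
step_arm(
  moves=[0,0.007,0,0,1,0,0.014,0,0,1,0,0.02,0,0,1,0,0.026,0,0,1,0,0.032,0,0,1],
)

```text
clock: 3.15
position: [0.555, -0.1161, 0.042]
ee_rot: [-0.0, 0.64, 0.768, 0.0]
contact_force: [-0.9, -0.3, -0.2]
width: -0.0001
```

```bash
python3 s.py -.0345 -.11 .039 10.2
```

```text
t 3.15 p [ 0.555  -0.1161  0.042 ] jig [-0.0412 -0.1042] yaw 10.382769768015027 q1,q6 [-0.329  -0.5103] F [-0.8779 -0.2954 -0.1941] M [-0.04    0.0736  0.0182] w -7.131050009544068e-05 tilt [ 0.0003 -0.0001 -1.    ]
move [-0.0117  0.0134  0.006 ] twist 0.0010153876000834887
```

Emit:
step_arm(
  moves=[0,0.002,0,0,1,0,0.004,0,0,1,0,0.006,0,0,1,0,0.008,0,0,1,0,0.01,0,0,1],
)

```text
clock: 3.65
position: [0.5598, -0.1152, 0.0422]
ee_rot: [-0.0, 0.64, 0.768, 0.0]
contact_force: [-1.2, 0.4, -0.4]
width: 0.0002
```

Emit:
step_arm(
  moves=[0,0.0015,0,0,1,0,0.003,0,0,1,0,0.003,0,0,1],
)

```text
clock: 3.95
position: [0.5611, -0.1149, 0.0422]
ee_rot: [-0.0, 0.64, 0.768, 0.0]
contact_force: [-0.4, -0.0, 0.7]
width: 0.0001
```

```bash
python3 s.py -.0345 -.11 .039 10.2
```

```text
t 3.95 p [ 0.5611 -0.1149  0.0422] jig [-0.0349 -0.1042] yaw 10.385743981390794 q1,q6 [-0.3235 -0.5049] F [-0.4383 -0.0443  0.6601] M [-0.0158  0.1182 -0.0055] w 0.00013626208611420225 tilt [ 0.0002 -0.0001 -1.    ]
move [-0.0117  0.0008  0.0063] twist 0.001031911007726638
```

Emit:
step_arm(
  moves=[0,-0.05,0,0,1,-0.09,-0.05,0,0,1,-0.17,-0.05,0,0,1,-0.23,-0.05,0,0,1,-0.23,-0.05,0,0,1],
)

```text
clock: 4.45
position: [0.5593, -0.2372, 0.0426]
ee_rot: [0.003, 0.641, 0.767, -0.0]
contact_force: [0.1, 0.4, -0.5]
width: -0.0002
```

Emit:
step_arm(
  moves=[0,0.04,0,0,1,0,0.08,0,0,1,0,0.116,0,0,1,0,0.116,0,0,1],
)

```text
clock: 4.85
position: [0.6166, -0.2213, 0.0422]
ee_rot: [0.001, 0.64, 0.769, 0.001]
contact_force: [-0.8, 0.3, 1.1]
width: -0.0001
```

```bash
python3 s.py -.002 -.171 .04 10.2
```

```text
t 4.85 p [ 0.6166 -0.2213  0.0422] jig [ 0.0007 -0.2188] yaw 10.467061899819772 q1,q6 [-0.4513 -0.6345] F [-0.7553  0.3083  1.0787] M [ 0.0095 -0.0383 -0.0241] w -7.948593356999308e-05 tilt [-0.0006  0.0024 -1.    ]
move [ 0.0955 -0.0051  0.0044] twist 0.001483677221220958
```

Emit:
step_arm(
  moves=[0.01,-0.002,0,0,1,0.02,-0.004,0,0,1,0.03,-0.004,0,0,1,0.038,-0.004,0,0,1,0.046,-0.004,0,0,1],
)

```text
clock: 5.35
position: [0.6078, -0.1996, 0.0424]
ee_rot: [0.0, 0.64, 0.768, -0.0]
contact_force: [-0.1, -1.2, 0.7]
width: 0.0004
```

Emit:
step_arm(
  moves=[0.008,0,0,0,1,0.016,0,0,0,1,0.024,0,0,0,1,0.03,0,0,0,1,0.034,0,0,0,1],
)

```text
clock: 5.85
position: [0.6052, -0.1829, 0.0422]
ee_rot: [0.0, 0.64, 0.768, 0.0]
contact_force: [0.1, -1.2, -0.1]
width: 0.0004
```

```bash
python3 s.py -.002 -.171 .04 10.2
```

```text
t 5.85 p [ 0.6052 -0.1829  0.0422] jig [-0.0037 -0.1789] yaw 10.396202277662473 q1,q6 [-0.4035 -0.585 ] F [ 0.0573 -1.2124 -0.0658] M [-0.1689  0.0385  0.0285] w 0.00037500088076127257 tilt [ 0.      0.0001 -1.    ]
move [0.0158 0.0034 0.0044] twist 0.0010900126536804106
```

Emit:
step_arm(
  moves=[0.002,0,0,0,1,0.004,0,0,0,1,0.006,0,0,0,1,0.008,0,0,0,1,0.01,0,0,0,1],
)

```text
clock: 6.35
position: [0.6043, -0.1783, 0.0421]
ee_rot: [-0.0, 0.64, 0.768, 0.0]
contact_force: [-1.7, -1.8, 0.8]
width: -0.0002
```

Emit:
step_arm(
  moves=[0.0015,0,0,0,1,0.003,0,0,0,1,0.004,0,0,0,1,0.005,0,0,0,1],
)

```text
clock: 6.75
position: [0.6041, -0.1768, 0.0423]
ee_rot: [0.001, 0.64, 0.768, -0.001]
contact_force: [-0.2, -5.7, -0.6]
width: -0.0001
```

Contact with the guide shows as 5.7 N. Next I go round to the side and seat the rail on the fence.

Emit:
step_arm(
  moves=[-0.03,0,0,0,1,-0.03,-0.07,0,0,1,-0.03,-0.12,0,0,1,0.03,-0.12,0,0,1,0.12,-0.12,0,0,1],
)

```text
clock: 7.25
position: [0.5348, -0.1294, 0.0424]
ee_rot: [0.001, 0.642, 0.766, 0.001]
contact_force: [0.3, 0.7, 0.2]
width: 0.0003
```

```bash
python3 s.py -.036 -.095 .041 10.2
```

```text
t 7.25 p [ 0.5348 -0.1294  0.0424] jig [-0.0635 -0.1138] yaw 10.074369734330649 q1,q6 [-0.3645 -0.541 ] F [0.3139 0.7303 0.2   ] M [ 0.0317 -0.0411  0.0016] w 0.000252663690522945 tilt [-0.0004  0.0023 -1.    ]
move [0.0377 0.0548 0.0028] twist -0.0006979459203852814
```

Emit:
step_arm(
  moves=[0.034,0,0,0,1,0.034,0.02,0,0,1,0.034,0.035,0,0,1,0.034,0.044,0,0,1,0.034,0.049,0,0,1],
)

```text
clock: 7.75
position: [0.5566, -0.1075, 0.0421]
ee_rot: [0.001, 0.64, 0.768, 0.0]
contact_force: [0.1, -0.4, -0.4]
width: 0.0001
```

Emit:
step_arm(
  moves=[0,0.002,0,0,1,0,0.004,0,0,1,0,0.006,0,0,1,0,0.007,0,0,1],
)

```text
clock: 8.15
position: [0.5579, -0.1061, 0.0421]
ee_rot: [-0.0, 0.64, 0.768, -0.0]
contact_force: [-2.2, -1.4, 0.4]
width: 0.0
```

```bash
python3 s.py -.0345 -.095 .041 10.2
```

```text
t 8.15 p [ 0.5579 -0.1061  0.0421] jig [-0.0365 -0.0949] yaw 10.38842327497692 q1,q6 [-0.3101 -0.491 ] F [-2.1964 -1.4073  0.3988] M [-0.1866  0.1596 -0.0627] w 2.685888541412111e-05 tilt [ 0.0001 -0.0012 -1.    ]
move [-0.0002  0.0041  0.0021] twist 0.001046795972094008
```

Emit:
step_arm(
  moves=[0,0.001,0,0,1,0,0.002,0,0,1,0,0.002,0,0,1],
)

```text
clock: 8.45
position: [0.5583, -0.1058, 0.042]
ee_rot: [-0.001, 0.64, 0.768, -0.001]
contact_force: [-3.7, -2.8, 1.1]
width: -0.0003
```

Emit:
step_arm(
  moves=[0,0.001,0,0,1,0,0.002,0,0,1,0,0.002,0,0,1],
)

```text
clock: 8.75
position: [0.5585, -0.1057, 0.0419]
ee_rot: [-0.001, 0.64, 0.768, -0.001]
contact_force: [-5.9, -4.2, 2.3]
width: -0.0001
```

```bash
python3 - <<'E'
from rig import get_image
import cv2,pickle,numpy as np
a=get_image("scene");b=get_image("top");pickle.dump((a,b),open("t2.pkl","wb"))
f=cv2.resize(a["frame"][240:320,225:385],None,fx=5,fy=5,interpolation=cv2.INTER_CUBIC)
w=get_image("wrist");pickle.dump(w,open("w2.pkl","wb"))
g=cv2.resize(b["frame"][205:265,270:430],None,fx=2.5,fy=2.5,interpolation=cv2.INTER_CUBIC)
h=cv2.resize(w["frame"],(267,200))
im=np.zeros((600,800,3),np.uint8);im[:400]=f;im[400:550,:400]=g;im[400:,410:677]=h
cv2.imwrite("pics/c4.png",cv2.convertScaleAbs(im,alpha=1.3))
E
```

```text
(no output)
```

View pics/c4.png

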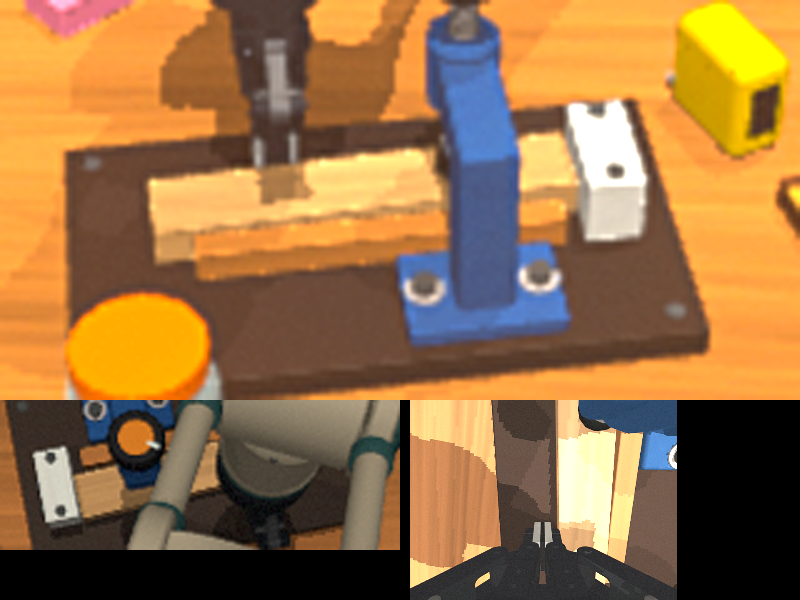

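The rail's end is at the guide and its side near the fence. I enlarge the wrist view to judge the fence gap.

```bash
python3 - <<'E'
import cv2,pickle
w=pickle.load(open("w2.pkl","rb"));print(w["fx"],w["cx"],w["cy"],w["T_tool_cam"])
f=w["frame"][0:400,300:640];cv2.imwrite("pics/c5.png",cv2.convertScaleAbs(cv2.resize(f,None,fx=1.5,fy=1.5,interpolation=cv2.INTER_CUBIC),alpha=1.0))
E
```

```text
430.136448292266 317.3105164044769 240.6469513661173 [[-8.54932774e-04 -9.62614378e-01 -2.70874194e-01  6.74065623e-02]
 [ 9.99999627e-01 -7.88630377e-04 -3.53616242e-04 -6.91221145e-04]
 [ 1.26776461e-04 -2.70874395e-01  9.62614692e-01 -1.27885323e-01]
 [ 0.00000000e+00  0.00000000e+00  0.00000000e+00  1.00000000e+00]]
```

View pics/c5.png

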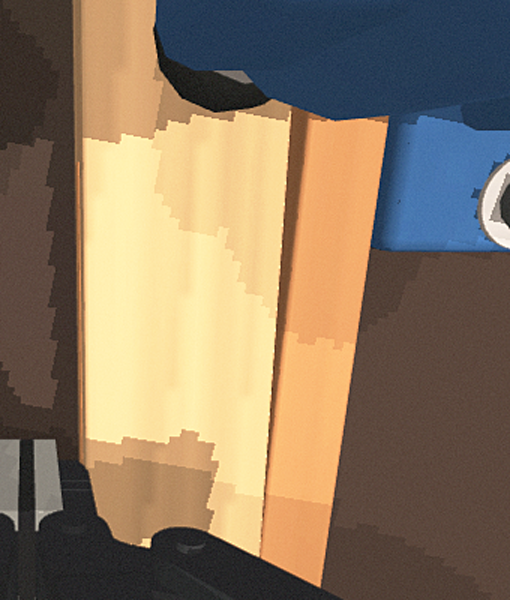

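The fence face shows as a dark wedge widening toward the clamp, from (262,555) to (290–308,115). So the rail's -y end touches the fence and its +y end stands off. I'll push nearer the rail's middle, keeping clear of the clamp arm.

Emit:
step_arm(
  moves=[0,-0.02,0,0,1,0,-0.02,0,0,1,0.04,-0.02,0,0,1,0.058,-0.02,0,0,1,0.058,-0.02,0,0,1],
)

```text
clock: 9.4
position: [0.5455, -0.0775, 0.0423]
ee_rot: [0.0, 0.64, 0.769, 0.0]
contact_force: [-0.2, -0.6, 0.3]
width: 0.0001
```

Emit:
step_arm(
  moves=[0,0.006,0,0,1,0,0.01,0,0,1,0,0.013,0,0,1,0,0.015,0,0,1,0,0.017,0,0,1],
)

```text
clock: 9.9
position: [0.5528, -0.0776, 0.042]
ee_rot: [-0.001, 0.64, 0.768, -0.001]
contact_force: [-3.9, -1.4, 3.1]
width: -0.0001
```

```bash
python3 s.py -.0345 -.066 .041 10.2
```

```text
t 9.9 p [ 0.5528 -0.0776  0.042 ] jig [-0.0365 -0.0659] yaw 10.390686848919508 q1,q6 [-0.2636 -0.4443] F [-3.91   -1.414   3.0689] M [-0.2792  0.5556 -0.0157] w -7.555015281317282e-05 tilt [ 0.0003 -0.0023 -1.    ]
move [-0.0001  0.004   0.002 ] twist 0.0010593713828861576
```

Emit:
step_arm(
  moves=[0,0.001,0,0,1,0,0.002,0,0,1,0,0.003,0,0,1,0,0.004,0,0,1],
)

```text
clock: 10.3
position: [0.5533, -0.0773, 0.042]
ee_rot: [-0.002, 0.64, 0.768, -0.002]
contact_force: [-7.2, -4.0, 5.1]
width: 0.0001
```

```bash
python3 s.py -.0345 -.066 .041 10.2
```

```text
t 10.3 p [ 0.5533 -0.0773  0.042 ] jig [-0.0359 -0.0657] yaw 10.425179810438015 q1,q6 [-0.2622 -0.4427] F [-7.2445 -4.0384  5.134 ] M [-0.5751  1.1064 -0.0191] w 5.668834200210189e-05 tilt [ 0.0005 -0.0049 -1.    ]
move [-0.0006  0.0029  0.0019] twist 0.001250998946877867
```

```bash
cat >> h.py <<'E'
from scipy.spatial.transform import Rotation as Ro
def wback(w,pos,quat,uv,z):
    R=Ro.from_quat([*quat[1:],quat[0]]).as_matrix();T=np.array(w["T_tool_cam"]);Rc=R@T[:3,:3];o=R@T[:3,3]+pos;out=[]
    for u,v in np.array(uv,float).reshape(-1,2):
        d=Rc@[(u-w["cx"])/w["fx"],(v-w["cy"])/w["fy"],1];out.append(o+d*(z-o[2])/d[2])
    return np.array(out)
E
python3 - <<'E'
from h import *
np.set_printoptions(precision=4,suppress=True)
from rig import manip,get_image
J=np.array([.577,-.0062,.1786])
w=pickle.load(open("w2.pkl","rb"));pos=np.array([.5585,-.1057,.0419]);q=np.array([-.001,.640,.768,-.001]);q/=np.linalg.norm(q)
for n,p,z in(("rail +x",[[290,115],[275,350],[262,550]],.04),("rail -x",[[80,140],[84,430]],.04),("fence front",[[308,120],[285,345],[270,490]],.036),("fence back",[[388,120],[372,260],[320,585]],.036)):
    print(n,(wback(w,pos,q,crop(p,300,0,1.5),z)[:,:2]-J[:2])@Rz(J[2]))
s=manip.get_state();w=get_image("wrist");pickle.dump((s,w),open("w3.pkl","wb"))
cv2.imwrite("pics/c6.png",cv2.resize(w["frame"][0:400,280:640],None,fx=1.5,fy=1.5,interpolation=cv2.INTER_CUBIC))
E
```

```text
rail +x [[ 0.0129 -0.0154]
 [ 0.015  -0.0612]
 [ 0.017  -0.1082]]
rail -x [[-0.0265 -0.0199]
 [-0.0242 -0.0791]]
fence front [[ 0.0181 -0.0159]
 [ 0.0186 -0.0611]
 [ 0.0189 -0.0952]]
fence back [[ 0.0336 -0.0159]
 [ 0.0345 -0.043 ]
 [ 0.0334 -0.1201]]
```

View pics/c6.png

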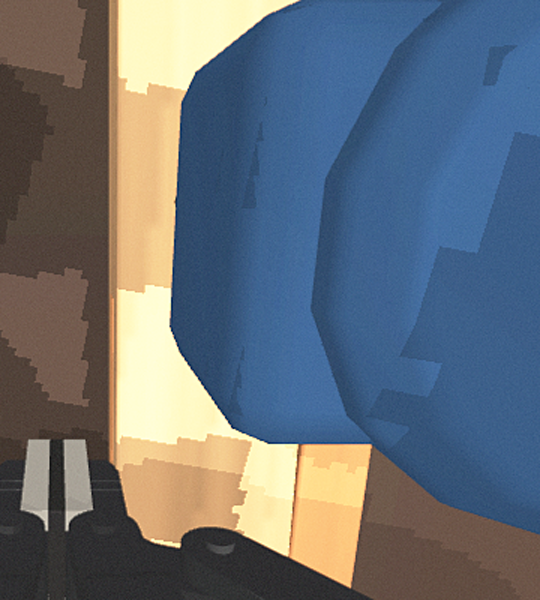

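```bash
python3 - <<'E'
from h import *
np.set_printoptions(precision=4,suppress=True)
J=np.array([.577,-.0062,.1786])
s,w=pickle.load(open("w3.pkl","rb"))
for n,p,z in(("rail -x",[[116,10],[117,200],[119,440]],.04),("rail -x bottom",[[108,10],[110,200],[111,440]],.018),("rail +x",[[299,445],[290,555]],.04),("fence front",[[301,445],[291,555]],.036),("fence back",[[370,445],[352,585]],.036)):
    print(n,(wback(w,s["position"],s["ee_rot"],crop(p,280,0,1.5),z)[:,:2]-J[:2])@Rz(J[2]))
E
```

```text
rail -x [[-0.0261  0.0313]
 [-0.025  -0.0021]
 [-0.0231 -0.0525]]
rail -x bottom [[-0.0261  0.0364]
 [-0.0247 -0.0027]
 [-0.023  -0.0617]]
rail +x [[ 0.0158 -0.0535]
 [ 0.0166 -0.0805]]
fence front [[ 0.0179 -0.0552]
 [ 0.0185 -0.083 ]]
fence back [[ 0.0333 -0.0551]
 [ 0.0338 -0.0911]]
```

The rail is still about 0.025 rad open at the guide end and held there by guide friction. I ease the finger back along the rail while pushing, to take the end load off the guide.

Emit:
step_arm(
  moves=[-0.003,0.001,0,0,1,-0.006,0.002,0,0,1,-0.008,0.004,0,0,1,-0.008,0.006,0,0,1,-0.008,0.008,0,0,1],
)

```text
clock: 10.85
position: [0.5556, -0.0791, 0.0414]
ee_rot: [-0.005, 0.64, 0.768, -0.002]
contact_force: [-11.5, -1.1, 7.3]
width: -0.0002
```

```bash
python3 s.py -.0345 -.066 .041 10.2
```

```text
t 10.85 p [ 0.5556 -0.0791  0.0414] jig [-0.034  -0.0679] yaw 10.420235684700726 q1,q6 [-0.2649 -0.4462] F [-11.5458  -1.1266   7.2727] M [-0.0598  1.8569  0.0143] w -0.00022728921808319108 tilt [ 0.0039 -0.0097 -0.9999]
move [ 0.0038 -0.0009  0.0008] twist 0.0012235315816707054
```

Emit:
step_arm(
  moves=[0,0.002,0,0,1,0,0.004,0,0,1,0,0.004,0,0,1],
)

```text
clock: 11.15
position: [0.5557, -0.079, 0.0414]
ee_rot: [-0.006, 0.64, 0.769, -0.004]
contact_force: [-14.7, -1.5, 8.4]
width: -0.0003
```

Emit:
step_arm(
  moves=[0,-0.02,0,0,1,0,-0.04,0,0,1,-0.06,-0.04,0,0,1,-0.1,-0.04,0,0,1,-0.1,-0.04,0,0,1],
)

```text
clock: 11.65
position: [0.5539, -0.1352, 0.0427]
ee_rot: [0.002, 0.641, 0.767, 0.001]
contact_force: [0.1, -0.2, 1.3]
width: 0.0
```

```bash
python3 s.py -.0345 -.066 .041 10.2; python3 - <<'E'
from h import *
from rig import manip,get_image
s=manip.get_state();w=get_image("wrist");pickle.dump((s,w),open("w4.pkl","wb"))
cv2.imwrite("pics/c7.png",cv2.resize(w["frame"][0:300,320:640],None,fx=2,fy=2,interpolation=cv2.INTER_CUBIC))
E
```

```text
t 11.65 p [ 0.5539 -0.1352  0.0427] jig [-0.0457 -0.1229] yaw 10.243447538136849 q1,q6 [-0.3614 -0.5401] F [ 0.0548 -0.1884  1.331 ] M [ 0.0048 -0.019   0.0133] w 7.753177815024236e-07 tilt [-0.0028  0.0044 -1.    ]
move [0.1137 0.0223 0.0032] twist 0.0002413752118713851
```

View pics/c7.png

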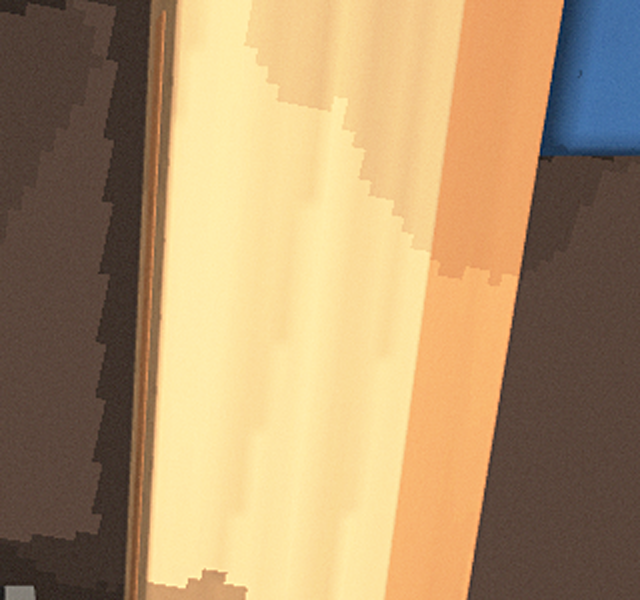

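No wedge is left: the rail's right edge runs flush on the fence from (463,0) to (387,600). Now the end push again, seating it on the guide.

Emit:
step_arm(
  moves=[-0.05,-0.015,0,0,1,-0.14,-0.015,0,0,1,-0.14,-0.015,0,0,1,-0.14,0.04,0,0,1,-0.14,0.09,0,0,1],
)

```text
clock: 12.2
position: [0.6089, -0.1925, 0.0422]
ee_rot: [-0.0, 0.641, 0.768, 0.0]
contact_force: [-0.2, -0.0, -0.7]
width: -0.0
```

```bash
python3 s.py -.0 -.173 .041 10.2
```

```text
t 12.2 p [ 0.6089 -0.1925  0.0422] jig [-0.0017 -0.189 ] yaw 10.296876973534383 q1,q6 [-0.4157 -0.596 ] F [-0.1932 -0.0023 -0.7351] M [ 0.0424 -0.0467  0.0144] w -2.1515892240038576e-05 tilt [ 0.0008  0.0006 -1.    ]
move [0.032  0.0034 0.0025] twist 0.0005382054085243541
```

Emit:
step_arm(
  moves=[0.008,0.002,0,0,1,0.015,0.002,0,0,1,0.019,0.002,0,0,1,0.022,0.002,0,0,1,0.024,0.002,0,0,1],
)

```text
clock: 12.7
position: [0.6067, -0.1809, 0.0423]
ee_rot: [-0.0, 0.64, 0.768, -0.0]
contact_force: [0.2, 0.3, -0.2]
width: 0.0002
```

Emit:
step_arm(
  moves=[0.002,0,0,0,1,0.004,0,0,0,1,0.006,0,0,0,1,0.008,0,0,0,1],
)

```text
clock: 13.1
position: [0.6066, -0.1774, 0.0422]
ee_rot: [0.0, 0.64, 0.768, 0.0]
contact_force: [-1.1, 0.2, -0.5]
width: 0.0003
```

Emit:
step_arm(
  moves=[0.001,0,0,0,1,0.002,0,0,0,1,0.003,0,0,0,1,0.004,0,0,0,1],
)

```text
clock: 13.5
position: [0.6064, -0.1756, 0.0422]
ee_rot: [0.0, 0.64, 0.768, -0.0]
contact_force: [-0.5, -1.5, -1.0]
width: -0.0001
```

```bash
python3 s.py -.0 -.171 .041 10.2
```

```text
t 13.5 p [ 0.6064 -0.1756  0.0422] jig [-0.0012 -0.1719] yaw 10.391710452672307 q1,q6 [-0.3918 -0.573 ] F [-0.5357 -1.5014 -0.9637] M [-0.316   0.013  -0.0349] w -0.00011318388029830603 tilt [-0.0004  0.0001 -1.    ]
move [0.0018 0.0024 0.0024] twist 0.0010650580704017068
```

Emit:
step_arm(
  moves=[0.001,0,0,0,1,0.002,0,0,0,1,0.003,0,0,0,1,0.004,0,0,0,1],
)

```text
clock: 13.9
position: [0.6064, -0.1754, 0.0424]
ee_rot: [0.002, 0.64, 0.769, -0.001]
contact_force: [-0.5, -8.0, -1.8]
width: 0.0
```

Emit:
step_arm(
  moves=[0.001,0,0,0,1,0.002,0,0,0,1,0.002,0,0,0,1],
)

```text
clock: 14.2
position: [0.6064, -0.1754, 0.0426]
ee_rot: [0.002, 0.64, 0.769, -0.001]
contact_force: [-0.5, -8.8, -0.3]
width: 0.0001
```

```bash
python3 s.py -.0 -.171 .041 10.2
```

```text
t 14.2 p [ 0.6064 -0.1754  0.0426] jig [-0.0011 -0.1717] yaw 10.460276258622 q1,q6 [-0.3894 -0.569 ] F [-0.4846 -8.8061 -0.3392] M [-1.5649  0.0582  0.0153] w 9.771326406119957e-05 tilt [-0.0054  0.0007 -1.    ]
move [0.0014 0.0023 0.0031] twist 0.001445979214566674
```

Emit:
step_arm(
  moves=[-0.01,0,0,0,1,-0.03,0,0,0,1,-0.03,0,-0.09,0,1,-0.03,0,-0.18,0,1,-0.03,0,-0.25,0,1],
)

```text
clock: 14.7
position: [0.6091, -0.1873, 0.1696]
ee_rot: [0.001, 0.64, 0.768, 0.001]
contact_force: [0.5, 0.4, 0.4]
width: -0.0004
```

```bash
python3 s.py 0 0 .3 115; python3 - <<'E'
from h import *
from rig import manip,get_image
s=manip.get_state();w=get_image("wrist");t=get_image("top");pickle.dump((s,w,t),open("w5.pkl","wb"))
im=np.zeros((600,800,3),np.uint8)
im[:300,:800]=cv2.resize(t["frame"][205:265,270:430],(800,300),interpolation=cv2.INTER_CUBIC)
im[300:,:400]=cv2.resize(w["frame"],(400,300))
im[300:,400:]=cv2.resize(w["frame"][0:240,240:560],(400,300))
cv2.imwrite("pics/c8.png",im)
E
```

```text
t 14.7 p [ 0.6091 -0.1873  0.1696] jig [-0.0005 -0.1839] yaw 10.367394381327854 q1,q6 [-0.4081 -0.5894] F [0.5488 0.3716 0.4028] M [ 0.0197 -0.0376 -0.0291] w -0.000447619655951167 tilt [ 0.0002  0.0019 -1.    ]
move [ 0.3678  0.0025 -0.2608] twist -0.5812922534370675
```

View pics/c8.png

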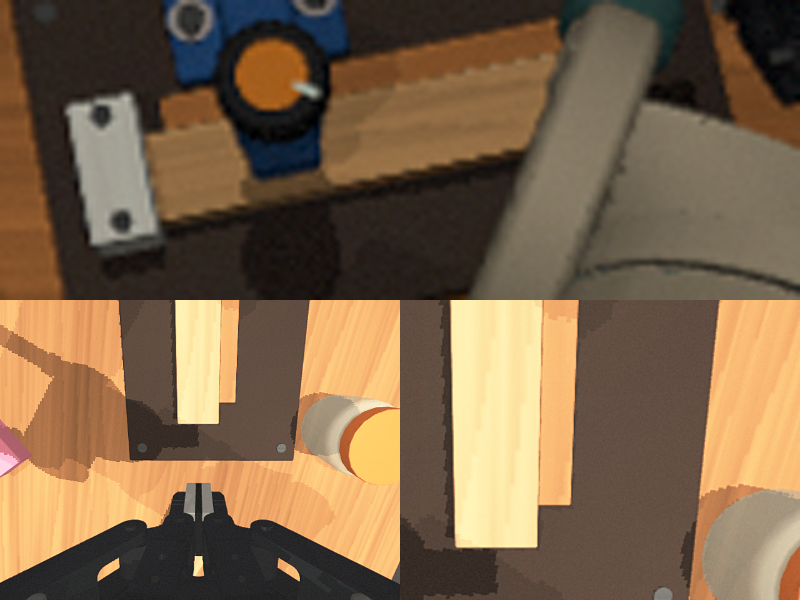

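In the wrist view the rail is flush on the fence, with its end about 20 mm past the fence end. The top view shows it up against the guide. Now the knob: rise, wind the wrist back and open.

Emit:
step_arm(
  moves=[0,0,-0.07,-0.047,-0.4,0,0,-0.15,-0.094,-0.4,0,0,-0.2,-0.141,-0.4,0,0,-0.2,-0.188,-0.4,0,0,-0.2,-0.235,-0.4],
)

```text
clock: 15.3
position: [0.6087, -0.187, 0.2676]
ee_rot: [0.0, 0.317, 0.948, 0.001]
contact_force: [-0.2, -0.3, -0.0]
width: 0.0602
```

```bash
python3 s.py 0 0 .27 125
```

```text
t 15.3 p [ 0.6087 -0.187   0.2676] jig [-0.0009 -0.1835] yaw 53.04207068065325 q1,q6 [-0.4078 -1.3337] F [-0.2135 -0.3019 -0.0426] M [-0.046  -0.0231 -0.0154] w 0.06018416834917921 tilt [-0.0005  0.0012 -1.    ]
move [ 0.2681  0.2508 -0.0045] twist -0.3997662739963709
```

Emit:
step_arm(
  moves=[0.053,0.05,0,-0.045,-0.4,0.107,0.1,0,-0.09,-0.4,0.16,0.15,0,-0.135,-0.4,0.214,0.2,0,-0.18,-0.4,0.268,0.251,0,-0.225,-0.4],
)

```text
clock: 15.8
position: [0.5772, -0.0045, 0.2662]
ee_rot: [-0.001, -0.031, 1.0, 0.001]
contact_force: [-0.2, 0.4, 0.6]
width: 0.0594
```

Emit:
step_arm(
  moves=[0,0,0,-0.045,-0.4,0,0,0,-0.09,-0.4,0,0,0,-0.135,-0.4,0,0,0,-0.175,-0.4,0,0,0,-0.175,-0.4],
)

```text
clock: 16.3
position: [0.5776, -0.0058, 0.2663]
ee_rot: [-0.001, -0.298, 0.955, 0.001]
contact_force: [-0.1, -0.6, 0.2]
width: 0.0597
```

```bash
python3 s.py 0 0 .24 125; python3 - <<'E'
from h import *
from rig import manip,get_image
s=manip.get_state();w=get_image("wrist");a=get_image("scene");pickle.dump((s,w,a),open("w6.pkl","wb"))
im=np.zeros((600,800,3),np.uint8)
im[:,:400]=cv2.resize(a["frame"][200:260,298:338],(400,600),interpolation=cv2.INTER_CUBIC)
im[:300,400:]=cv2.resize(w["frame"],(400,300))
cv2.imwrite("pics/c9.png",im)
E
```

```text
t 16.3 p [ 0.5776 -0.0058  0.2663] jig [0.0006 0.0003] yaw 124.68060589510017 q1,q6 [-0.131  -2.3072] F [-0.1343 -0.5959  0.188 ] M [ 0.0118 -0.0089  0.0009] w 0.05974469664068584 tilt [ 0.0008  0.0019 -1.    ]
move [ 0.0014 -0.0001  0.0525] twist -0.0017744116938879352
```

View pics/c9.png

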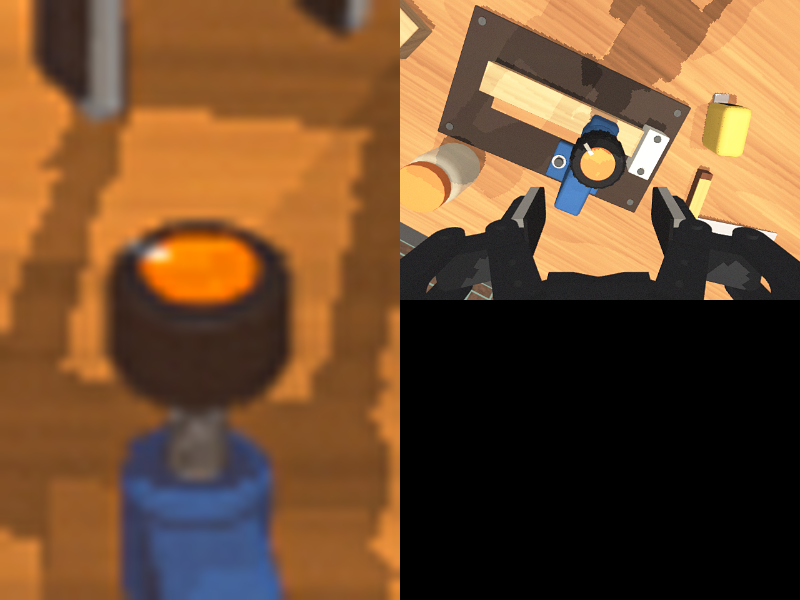

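The scene crop puts the knob's top centre at about (199,270) and its bottom at (199,353), so mid-knob is near z 0.182. The jaws are centred over the screw axis. I lower and grip.

Emit:
step_arm(
  moves=[0.001,0,0.05,0,-0.4,0.001,0,0.11,0,-0.4,0.001,0,0.16,0,-0.4,0.001,0,0.176,0,-0.4,0.001,0,0.176,0,-0.4],
)

```text
clock: 16.9
position: [0.5768, -0.0063, 0.178]
ee_rot: [-0.001, -0.297, 0.955, 0.001]
contact_force: [-0.0, 0.3, -0.3]
width: 0.0598
```

Emit:
step_arm(
  moves=[0,0,0,0,-0.2,0,0,0,0,0,0,0,0,0,0.1,0,0,0,0,0.3,0,0,0,0,0.3],
  force=50,
)

```text
clock: 17.4
position: [0.5782, -0.0059, 0.1807]
ee_rot: [0.001, -0.298, 0.955, -0.0]
contact_force: [-0.8, 2.1, 5.8]
width: 0.0425
```

```bash
python3 s.py 0 0 .178 125
```

```text
t 17.4 p [ 0.5782 -0.0059  0.1807] jig [0.0012 0.    ] yaw 124.66328568285613 q1,q6 [-0.1313 -2.3075] F [-0.8114  2.069   5.8368] M [ 0.3749  0.1952 -0.1891] w 0.04248243576765608 tilt [-0.0026 -0.0008 -1.    ]
move [0.0023 0.0009 0.0054] twist -0.001870635095243737
```

Emit:
step_arm(
  moves=[0,0,-0.003,0.02,0.4,0,0,-0.0035,0.06,0.4,0,0,-0.003,0.1,0.4,0,0,-0.0025,0.14,0.4,0,0,-0.002,0.18,0.4],
)

```text
clock: 17.9
position: [0.5786, -0.0071, 0.1802]
ee_rot: [0.001, -0.018, 1.0, -0.001]
contact_force: [1.2, -1.0, -1.4]
width: 0.0423
```

```bash
python3 s.py 0 0 .178 125
```

```text
t 17.9 p [ 0.5786 -0.0071  0.1802] jig [ 0.0014 -0.0012] yaw 92.02765781320186 q1,q6 [-0.1318 -1.7375] F [ 1.1955 -1.0274 -1.4344] M [-0.1015 -0.264   0.1137] w 0.042326615420248584 tilt [-0.0022 -0.0017 -1.    ]
move [0.0031 0.0019 0.0044] twist -0.18317967881554525
```

Emit:
step_arm(
  moves=[0,0,0.0005,0.047,0.4,0,0,0.001,0.094,0.4,0,0,0.0017,0.141,0.4,0,0,0.0023,0.188,0.4,0,0,0.0028,0.235,0.4],
)

```text
clock: 18.4
position: [0.578, -0.0087, 0.1788]
ee_rot: [0.001, 0.345, 0.939, -0.002]
contact_force: [-0.3, -5.1, -1.5]
width: 0.0424
```

```bash
python3 s.py 0 0 .178 125
```

```text
t 18.4 p [ 0.578  -0.0087  0.1788] jig [ 0.0006 -0.0026] yaw 49.69051126623206 q1,q6 [-0.1327 -0.9983] F [-0.3318 -5.0974 -1.5248] M [-0.5689 -0.0497  0.1046] w 0.04244282725562279 tilt [-0.0037 -0.0027 -1.    ]
move [0.0048 0.0024 0.0015] twist -0.41838604852093303
```

Emit:
step_arm(
  moves=[-0.0013,-0.0015,0.0006,0.047,0.4,-0.0026,-0.003,0.0011,0.094,0.4,-0.0026,-0.003,0.0017,0.141,0.4,-0.0026,-0.003,0.0023,0.188,0.4,-0.0026,-0.003,0.0028,0.235,0.4],
)

```text
clock: 18.9
position: [0.5766, -0.0095, 0.1772]
ee_rot: [0.0, 0.66, 0.751, -0.002]
contact_force: [-3.5, -1.5, 0.5]
width: 0.0424
```

```bash
python3 s.py 0 0 .178 125
```

```text
t 18.9 p [ 0.5766 -0.0095  0.1772] jig [-0.0009 -0.0032] yaw 7.386872118732764 q1,q6 [-0.1355 -0.2635] F [-3.4522 -1.4705  0.4759] M [-0.2537  0.3137  0.1318] w 0.04243026680926552 tilt [-0.0021 -0.0023 -1.    ]
move [ 0.0065  0.0016 -0.0016] twist -0.6534062660070402
```

Emit:
step_arm(
  moves=[0,-0.0015,0.0006,0.047,0.4,0,-0.003,0.0011,0.094,0.4,0,-0.003,0.0017,0.141,0.4,0,-0.003,0.0023,0.188,0.4],
)

```text
clock: 19.3
position: [0.5753, -0.0093, 0.1761]
ee_rot: [0.0, 0.85, 0.527, -0.001]
contact_force: [-3.1, -0.2, 0.3]
width: 0.0424
```

```bash
python3 s.py 0 0 .178 125
```

```text
t 19.3 p [ 0.5753 -0.0093  0.1761] jig [-0.0023 -0.0027] yaw -26.456635667130318 q1,q6 [-0.136   0.3264] F [-3.062  -0.2166  0.2865] M [-0.0647  0.4094  0.1127] w 0.04241497474258393 tilt [-0.0021 -0.0009 -1.    ]
move [ 0.0071  0.0004 -0.0038] twist -0.8414257537062795
```

Emit:
step_arm(
  moves=[-0.0005,-0.001,0.0006,0.047,0.4,-0.001,-0.002,0.0011,0.094,0.4,-0.001,-0.002,0.0017,0.141,0.4],
)

```text
clock: 19.6
position: [0.5744, -0.0087, 0.1758]
ee_rot: [-0.0, 0.945, 0.327, -0.0]
contact_force: [-2.8, 1.3, 4.0]
width: 0.0425
```

```bash
python3 s.py 0 0 .178 125
```

```text
t 19.6 p [ 0.5744 -0.0087  0.1758] jig [-0.003 -0.002] yaw -51.845620241976626 q1,q6 [-0.136  0.769] F [-2.8458  1.3311  4.0301] M [0.2344 0.5111 0.2155] w 0.04248536986915933 tilt [-0.0008 -0.0003 -1.    ]
move [ 0.0071 -0.0008 -0.0044] twist -0.9824756680109813
```

The foot is bearing: the torque is up to 0.22 Nm and the knob has stopped sinking. I nip it up about 28° more without descending and ease the down-load.

Emit:
step_arm(
  moves=[0,-0.001,-0.0015,0.04,0.4,0,-0.002,-0.003,0.08,0.4,0,-0.002,-0.0035,0.12,0.4,0,-0.002,-0.0035,0.155,0.4,0,-0.002,-0.0035,0.155,0.4],
)

```text
clock: 20.1
position: [0.574, -0.0077, 0.1758]
ee_rot: [-0.0, 0.996, 0.092, -0.001]
contact_force: [0.6, 1.1, -8.0]
width: 0.0424
```

```bash
python3 s.py 0 0 .178 125
```

```text
t 20.1 p [ 0.574  -0.0077  0.1758] jig [-0.0033 -0.0009] yaw -79.43138988334735 q1,q6 [-0.1347  1.2516] F [ 0.6264  1.146  -8.0233] M [ 0.1444 -0.1449 -0.1004] w 0.042430945669887664 tilt [-0.0015 -0.0006 -1.    ]
move [ 0.0065 -0.0018 -0.0043] twist -1.1357299437963742
```

Emit:
step_arm(
  moves=[0,0,0.001,0,0.4,0,0,0.002,0,0.4,0,0,0.002,0.012,0.4,0,0,0.002,0.022,0.4],
)

```text
clock: 20.5
position: [0.5739, -0.0075, 0.1758]
ee_rot: [-0.0, 0.998, 0.058, -0.0]
contact_force: [0.5, 2.2, -4.9]
width: 0.0422
```

```bash
python3 s.py 0 0 .178 125
```

```text
t 20.5 p [ 0.5739 -0.0075  0.1758] jig [-0.0033 -0.0008] yaw -83.35411188590273 q1,q6 [-0.1346  1.3201] F [ 0.4519  2.2127 -4.852 ] M [0.3213 0.0523 0.2771] w 0.04222588754252514 tilt [-0.0009 -0.0006 -1.    ]
move [ 0.0064 -0.002  -0.0044] twist -1.1575228438105707
```

Emit:
step_arm(
  moves=[0,0,0.001,0,0.4,0,0,0.002,0,0.4,0,0,0.002,0.01,0.4,0,0,0.002,0.02,0.4],
)

```text
clock: 20.9
position: [0.574, -0.0074, 0.1758]
ee_rot: [-0.0, 1.0, 0.026, -0.0]
contact_force: [-1.7, 3.1, 0.5]
width: 0.0423
```

```bash
python3 s.py 0 0 .178 125
```

```text
t 20.9 p [ 0.574  -0.0074  0.1758] jig [-0.0032 -0.0007] yaw -86.96304723281268 q1,q6 [-0.1345  1.3831] F [-1.7143  3.1243  0.4828] M [0.4567 0.3428 0.3061] w 0.04230205857778799 tilt [-0.0001 -0.0006 -1.    ]
move [ 0.0061 -0.0021 -0.0044] twist -1.1775724846267372
```

The torque is 0.31 Nm with near-zero vertical load, about 50° past contact, which is roughly 25 N. I let go.

Emit:
step_arm(
  moves=[0,0,0,0,0.2,0,0,0,0,-0.1,0,0,0,0,-0.4,0,0,0,0,-0.4,0,0,0,0,-0.4],
  force=20,
)

```text
clock: 21.4
position: [0.5749, -0.0082, 0.1755]
ee_rot: [0.0, 1.0, 0.026, 0.001]
contact_force: [0.2, -0.6, -0.6]
width: 0.0597
```

Emit:
step_arm(
  moves=[0,0,-0.03,0,-0.4,0,0,-0.1,0,-0.4,0,0,-0.19,0,-0.4,0,0,-0.28,0,-0.4,0,0,-0.28,0,-0.4],
)

```text
clock: 21.9
position: [0.5777, -0.0084, 0.3225]
ee_rot: [0.001, 1.0, 0.026, 0.007]
contact_force: [0.3, -0.2, -0.5]
width: 0.0599
```

```bash
python3 s.py .0 0 .3 10; python3 - <<'E'
from h import *
from rig import manip,get_image
s=manip.get_state();w=get_image("wrist");a=get_image("scene");t=get_image("top");pickle.dump((s,w,a,t),open("w7.pkl","wb"))
im=np.zeros((600,800,3),np.uint8)
im[:300,:400]=cv2.resize(a["frame"][210:330,230:390],(400,300),interpolation=cv2.INTER_CUBIC)
im[:300,400:]=cv2.resize(t["frame"][170:290,265:425],(400,300))
im[300:,:400]=cv2.resize(w["frame"],(400,300))
im[300:,400:]=cv2.resize(w["frame"][0:240,160:480],(400,300))
cv2.imwrite("pics/c10.png",im)
E
```

```text
t 21.9 p [ 0.5777 -0.0084  0.3225] jig [ 0.0003 -0.0023] yaw -86.99247973190528 q1,q6 [-0.1349  1.3834] F [ 0.2587 -0.2359 -0.4927] M [-0.0468  0.0217 -0.0294] w 0.059923963731941705 tilt [ 0.0143  0.0029 -0.9999]
move [-0.0018 -0.0047  0.045 ] twist -0.538847109621696
```

View pics/c10.png

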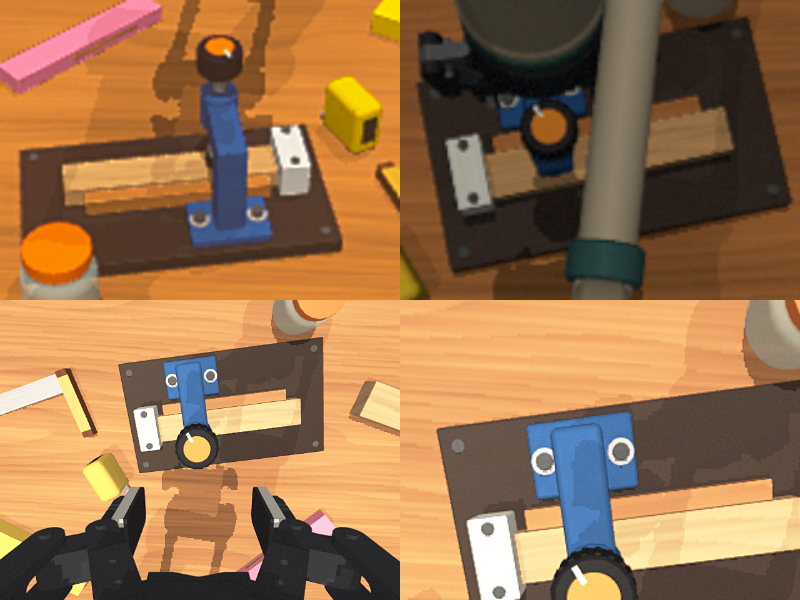

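```bash
python3 - <<'E'
from h import *
np.set_printoptions(precision=4,suppress=True)
J=np.array([.577,-.0062,.1786]);t=pickle.load(open("w7.pkl","rb"))[3]
p=crop(np.array([[728,108],[733,151],[497,197]])-[400,0],265,170,2.5)
print("rail corners, home (.02,-.16),(-.02,-.16),(-.02,.06):",(back(t,p,.04)[:,:2]-J[:2])@Rz(J[2]))
from rig import job
print(job.sign_off())
E
```

```text
rail corners, home (.02,-.16),(-.02,-.16),(-.02,.06): [[ 0.0187 -0.163 ]
 [-0.0206 -0.1586]
 [-0.0191  0.0557]]
the job is handed in; nothing more can be done
None
```

I slid the rail home with the shut fingers, tightened the clamp, let go, raised the gripper clear, and handed the job in at about 22 s. No verdict was reported.

- **Rail:** The first push left it about 0.03 rad off, held by friction on the guide. I freed it and re-seated it on the fence, with the tool reading at most about 17 N. I then seated it on the guide at about 9 N.
- **Clamp:** I wound the knob about 160° clockwise, letting the grip sink with it, until the foot bore on the rail. I then nipped it up about 50° more. The final torque was 0.31 Nm and the vertical load on the tool was near zero.
- **Clamp force:** I estimate about 25 N. This is not measured: the turn past contact suggests 22–32 N, while the torque allows anything from 12 to 25 N.
- **Vertical load on the knob:** With the foot clear of the rail it stayed under 6 N. While easing off with the foot bearing I briefly pulled up about 8 N.
- **Last checks:** The pictures show the rail flush along the fence, its end at the guide, and no visible shift of the square, tape measure or jar. The rail corners I read off the coarse top image disagree with home by up to about 4 mm. That is about the reading error of that view, so it does not confirm the 2 mm limit. My evidence for "home" is the close wrist views and the contact forces.

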